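# Stop a running paint turntable and pin it

### The job

The painting turntable is still running: take its steel locking pin (square grip) from the wooden stand, put it tip first through the slot of the turntable's bracket and let the tip rub gently on the running platter until it only creeps. When the platter's hole comes under the slot, let the pin drop in and push it fully home so that the platter stays locked, then let go. Do not press hard or jam the pin into a fast-running platter, do not touch the freshly painted doll head on it, and leave the rest of the bench as it is.

Things in the scene. Friction and masses are not known exactly. Their poses are not given: they have to be found in the camera images.
- pin: The locking pin, bright steel, 77 mm long, upright in the stand. From its tip up: round shank 10 mm in diameter and 32 mm long (the end bevelled), round collar 24 mm in diameter and 5 mm thick, square grip 18 x 18 mm and 40 mm tall with flat sides facing its own x and y. Origin at the centre of the tip's end face; z points up to the grip. 80 g. In the stand its collar rests on the stand's top.
- stand: Fixed wooden block 56 x 116 x 45 mm (x, y, z) with two 18 mm holes through it, 30 mm either side of its centre along its y axis; one holds the locking pin, the other a mounting peg (either way round). Origin at the centre of its underside.
- peg: Mounting peg, a bystander: 62 mm tall steel, with a thicker shank (15 mm, too thick for the slot) and a round 28 mm knob instead of the square grip. Same origin as the pin (centre of its lower end). Leave it alone.
- turntable: The fixed housing of the turntable, grey, 150 mm across, with a flat aluminium bracket on its own -y side that reaches inward over the rim of the platter. Origin at the centre of its underside, on the platter's axis.
- carriage: The soft mount that carries the platter, hidden under it; origin on the axis, 35 mm above the table as long as nothing presses. Pressed down, platter and mount sink level, about 2.5 mm per newton after the first 0.3 N, up to 10 mm, then it is hard. The platter it carries: steel disc 200 mm in diameter, 10 mm thick, its top face 20 mm above this origin.
- slot (a point): Centre of the slot on the bracket's top face, 69 mm above the table, 80 mm from the axis. The slot runs through the 6 mm plate: 14 mm along this frame's x (the way the rim runs below), 18 mm along y (radial). z is up. The platter's top lies 14 mm lower. Plate 40 mm wide in x; it ends 18 mm inward, 57 mm outward. With the pin home its collar lies on the plate and its tip is 32 mm below this point.
- hole (a point): Centre, on the platter's top face, of its only hole: round, 15 mm in diameter, right through, 80 mm from the axis. It travels with the platter.
- platter (a joint): Turning angle of the platter in rad, anticlockwise positive, counting on over the turns; the hole is under the slot at every whole multiple of 2 pi. A slipping drive with a flywheel runs it at about 1.5 to 2.5 rad/s anticlockwise; a drag of about 1.3 to 1.7 N at the hole's radius (friction of a few newtons' pressure) stalls it, less drag slows it in proportion; let go, it runs up again.
- painted_head: Doll head 80 mm tall and 58 mm wide on the middle of the platter, wet paint, turns with it; top 135 mm above the table. Origin on the axis, at the platter's top face. Not to be touched.
- blank_a: Loose unpainted doll head, 80 mm tall; origin under its neck. Bystander.
- blank_b: Another loose doll head like it. Bystander.
- jar_a: Small paint jar, 34 mm across, 42 mm tall; origin at its foot. Bystander.
- jar_b: Another small paint jar, same size. Bystander.
- solvent: White bottle, 52 mm across, 120 mm tall; origin at its foot. Bystander.
- brush: Brush 170 mm long, lying. Bystander.
- caliper: Caliper 200 mm long, lying; origin at its middle. Bystander.

How it is judged:
By the outcome, as a careful person would: the job done as asked, in the order asked, and still so for the second after the job is handed in, with the robot touching nothing.
It also fails if it takes over 61 s, if anything falls off the work surface, if the arm or the gripper's body presses on something with over 40 N, if the wrist force passes 120 N, or if a joint passes its speed limit or range.

### The arm

A 6-joint arm with a two-finger parallel gripper is mounted at the origin on the work surface. World frame = base frame: x ahead of the robot, y to its left, z up, the work surface at z = 0. Lengths are in m, angles in rad, forces in N, time in s.
With the tool pointing down it reaches from about 0.375 to 0.9 m from the base axis. Payload 3.1 kg.
Tool frame: the origin (TCP) lies at the very end of the fingers, on their centre line; the grasp point (between the pads) lies 19 mm behind it; z points along the fingers, y is the line along which they close (so a half turn about z gives the same grasp; the last joint's range is limited). The gripper opens to 87 mm and grips with 3 to 60 N. Pads are 19 mm wide; open, the fingers measure 117 mm over their backs; the gripper's body (75 mm by 190 mm) begins 51 mm behind the grasp point.
Start: joints at [-1.45, 0.527, 1.433, -0, 1.181, -0.178], TCP at [0.184, -0.597, 0.223] pointing down, gripper open.
Joint ranges: [-3.08, 3.08], [-0.75, 2.2], [0.22, 2.44], [-1.43, 4.57], [0, 2.65], [-2.85, 2.85]. Speed limits (rad/s): [2.79, 2.79, 3.14, 3.14, 3.14, 3.14].

### API

Orientations are given as a unit quaternion [x, y, z, w].
In Python, from rig import status, viewer, robot gives the robot as it stands.
- The arm moves only by the tool arm_command, never from a script. Its arguments are lists of equal length, an entry for each row: "delta_rot": the turn, a rotation vector about the tool's x, y, z in degrees, a list of three; "delta_pos": the shift along the tool's x, y, z in m, a list of three; "gripper": the closure, from -1 (fully open) to 1 (shut). In form: {"delta_rot": [[rx, ry, rz], ...], "delta_pos": [[dx, dy, dz], ...], "gripper": [gripper, ...]}. A call has 1 to 12 rows; each row is the pose to reach, as a shift and turn from the pose commanded when the call began, along the tool's axes at that moment; what a row does not reach only later rows make up. A row lasts 1/12 s, in which the tool goes at most 41.7 mm and 7.16 degrees, less where a joint would pass 70% of its speed; a pose out of reach is approached as far as the arm can. A call with a gripper value outside its range is refused whole. The fingers move at their own pace and stop on an object; "grip_force" is the grip in N (left out, the last holds). Time passes only in rows, so rows that repeat a pose let the fingers close. It gives the time, the measured TCP pose, the force, the opening and the grip force at its end, in the units of the state.
- status.get_obs(): the state, without advancing time (a new reading comes with each control period).
- viewer.camera(name): name is "scene" or "side" or "wrist"; returns a dict with "pixels" (420x560x3 uint8, blue, green, red), "fx", "fy", "cx", "cy" (pixels), "k1" (the pictures are not rectified: a ray, as slopes to the right and down, at radius r is drawn at 1 + k1 r^2 times it, then the intrinsics apply), "pose" (4x4, takes a point from camera to world coordinates); the wrist camera has in their place "mount" (4x4, takes a point from camera to tool coordinates, whose origin is the TCP and whose axes are the flange's). Camera axes: x right, y down, z forward; pixel columns grow to the right and rows downward; lengths in m; the calibration is good to about 2 mm. A picture is of the moment at which its call begins: read the wrist's pose just before it. There is no depth.
- robot.hand_in(): hands the job in; it is judged then, once.
The state is a dict: "time": time; "q": joint angles; "joint_velocities": joint speeds; "joint_torque": joint torques, N m; "position": TCP position; "tool_rot": TCP orientation; "ft_force": force on the tool from outside, world axes, zero at the start; "moment": the same for the moment, N m; "grip_width": finger opening in m; "grip_force": force on a finger pad.
Only numpy, scipy, OpenCV 4.12 (cv2) and the standard library are available. Lean on these libraries where they do the work, as an engineer would, in place of code of your own. Each camera call takes 0.05 s, during which the arm holds its last target. There are 200 camera calls.

## Working session

There is one attempt and no reset: what is moved stays moved. The work goes in short steps, Python scripts to look and compute and a tool call to move; the robot and the scene stay as the last step left them, time stands still between calls to the robot, and variables do not carry over. Pictures are saved under pics/ and viewed, at most 10 in all, crops included, and the job is handed in when it is done.

Besides the shell and the picture viewer there is one more tool, called as a command line: name --argument value ..., lists and objects as JSON in quotes. arm_command: Moves the arm, as the interface text tells. Its arguments: {"type":"object","properties":{"delta_rot":{"type":"array","items":{"type":"array","items":{"type":"number"}}},"delta_pos":{"type":"array","items":{"type":"array","items":{"type":"number"}}},"gripper":{"type":"array","items":{"type":"number"}},"grip_force":{"type":"number"}},"required":["delta_rot","delta_pos","gripper"]}

```bash
mkdir -p pics; ls; python3 - <<'E'
from rig import status, viewer
import cv2, numpy as np
print(status.get_obs())
for n in ("scene","side"):
    c=viewer.camera(n); cv2.imwrite(f"pics/{n}0.png",c["pixels"]); print(n,c["fx"],c["fy"],c["cx"],c["cy"],c["k1"],c["pose"])
c=viewer.camera("wrist"); cv2.imwrite("pics/wrist0.png",c["pixels"]); print(c["fx"],c["fy"],c["cx"],c["cy"],c["k1"],c["mount"])
E
```

```text
pics
{'time': 0.0, 'q': array([-1.45050384e+00,  5.28460715e-01,  1.43391169e+00, -1.32166821e-05,
        1.18140179e+00, -1.78496350e-01]), 'joint_velocities': array([-0.00083862,  0.00075192, -0.00096607,  0.00014398,  0.00023126,
       -0.00034559]), 'joint_torque': array([ 3.62959790e-04, -4.40043640e+01, -1.76593351e+01,  6.32353686e-02,
        5.83069073e-02, -1.73220487e-04]), 'position': array([ 0.18391318, -0.59655278,  0.22157201]), 'tool_rot': array([ 9.88860431e-01,  1.48841725e-01,  2.56307493e-05, -1.09048682e-03]), 'ft_force': array([ 0.47120254, -0.07948176, -0.48529998]), 'moment': array([ 0.0547834 ,  0.03688607, -0.02748133]), 'grip_force': 0.0, 'grip_width': 0.08718054838566931}
scene 529.9910501597637 529.9910501597637 275.97000489553 201.7314119664188 -0.14553908751290562 [[-0.55140926  0.55763633 -0.62047526  1.38069228]
 [ 0.83396839  0.38726427 -0.39309427  0.56295068]
 [ 0.02108426 -0.73421258 -0.67859218  0.99167256]
 [ 0.          0.          0.          1.        ]]
side 437.53717467923167 437.53717467923167 279.58975026037723 212.23884146319216 -0.112941916991138 [[ 0.93536387 -0.19111065  0.29760906  0.25422166]
 [-0.35313752 -0.45774609  0.81594265 -0.77967687]
 [-0.01970595 -0.8683002  -0.4956475   0.57328264]
 [ 0.          0.          0.          1.        ]]
349.98341283418273 349.98341283418273 280.4867139574866 210.90143684380857 0.012473577548386407 [[ 2.27355992e-04 -9.55944832e-01 -2.93546293e-01  7.98897245e-02]
 [ 9.99999921e-01  3.13220732e-04 -2.45500514e-04 -8.56961571e-04]
 [ 3.26629733e-04 -2.93546214e-01  9.55944828e-01 -1.62721288e-01]
 [ 0.00000000e+00  0.00000000e+00  0.00000000e+00  1.00000000e+00]]
```

View pics/scene0.png

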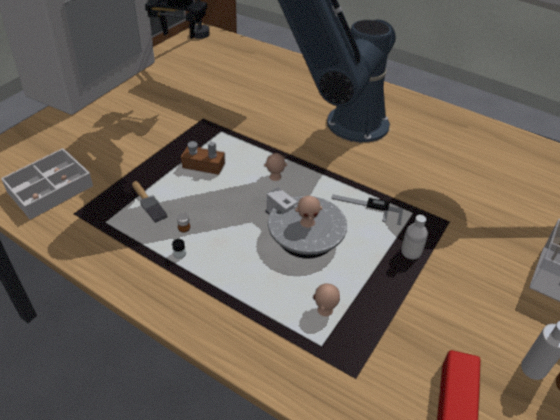

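View pics/side0.png

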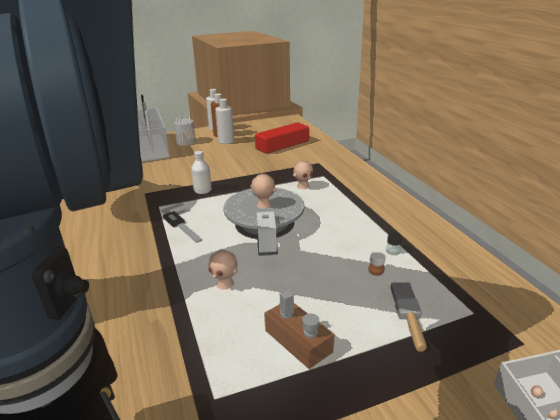

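```bash
cat > h.py <<'E'
import numpy as np, cv2
from rig import status, viewer
from scipy.spatial.transform import Rotation as R
def cam(n):
    o=status.get_obs(); c=viewer.camera(n)
    if n=="wrist":
        T=np.eye(4); T[:3,:3]=R.from_quat(o["tool_rot"]).as_matrix(); T[:3,3]=o["position"]; c["pose"]=T@c["mount"]
    return c
def ray(c,u,v):
    x=np.array([(u-c["cx"])/c["fx"],(v-c["cy"])/c["fy"]]); y=x.copy()
    for _ in range(20): y=x/(1+c["k1"]*(y@y))
    P=c["pose"]; return P[:3,3],P[:3,:3]@np.array([y[0],y[1],1])
def plane(c,u,v,z):
    o,d=ray(c,u,v); return o+d*(z-o[2])/d[2]
def proj(c,p):
    P=c["pose"]; q=P[:3,:3].T@(np.asarray(p)-P[:3,3]); y=q[:2]/q[2]; y=y*(1+c["k1"]*(y@y))
    return y[0]*c["fx"]+c["cx"],y[1]*c["fy"]+c["cy"]
def crop(im,x,y,w,h,s): return cv2.resize(im[y:y+h,x:x+w],None,fx=s,fy=s,interpolation=cv2.INTER_CUBIC)
E
python3 - <<'E'
from h import *
a=cv2.imread("pics/scene0.png"); b=cv2.imread("pics/side0.png")
A=np.hstack([crop(a,172,132,64,48,6),crop(a,256,180,64,48,6)])
B=np.hstack([crop(b,255,280,96,72,4),crop(b,220,190,96,72,4)])
cv2.imwrite("pics/crop1.png",np.vstack([A,B]))
E
```

```text
(no output)
```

View pics/crop1.png

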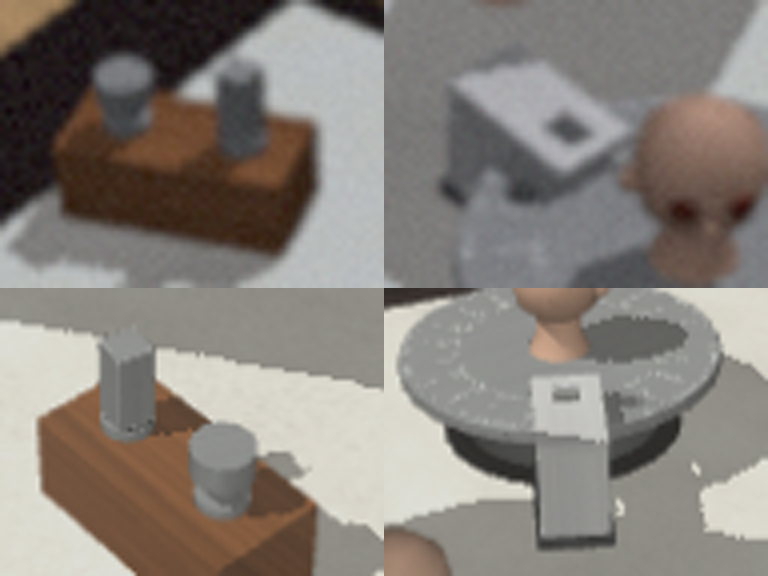

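The crop shows the pin (square top) at scene ≈(212,143), side ≈(287,294); the peg at scene ≈(193,144.5); the slot at scene ≈(287,201), side ≈(265.5,216); the bracket's edges are clear.

```bash
python3 - <<'E'
from h import *
np.set_printoptions(precision=4,suppress=True)
s=cam("scene"); d=cam("side")
print("pin",plane(s,212,143.3,.09),plane(d,286.8,294.2,.09))
print("slot",plane(s,287.2,201.2,.069),plane(d,265.5,216.2,.069))
B=lambda x,y:(x/4+255,(y-288)/4+280); C=lambda x,y:((x-384)/4+220,(y-288)/4+190)
print("peg top .0?",plane(d,*B(223,440),.085),plane(s,192.8,144.5,.085))
print("grip base corners z.05", [plane(d,*B(*p),.09)[:2] for p in [(98,345),(131,362),(155,342),(122,330)]])
print("stand top corners", [plane(d,*B(*p),.045)[:2] for p in [(38,420),(240,572),(316,506)]])
print("plate corners side",[plane(d,*C(*p),.069)[:2] for p in [(530,378),(603,374),(609,440),(532,430)]])
D=lambda x,y:((x-384)/6+256,y/6+180)
print("plate corners scene",[plane(s,*D(*p),.069)[:2] for p in [(450,85),(523,48),(633,128),(573,175)]])
print("platter ellipse side ends",[plane(d,*C(*p),.055)[:2] for p in [(398,362),(722,350)]])
E
```

```text
pin [ 0.4557 -0.2442  0.09  ] [ 0.4574 -0.249   0.09  ]
slot [0.5189 0.0511 0.069 ] [0.5207 0.0458 0.069 ]
peg top .0? [ 0.4735 -0.3116  0.085 ] [ 0.4863 -0.2903  0.085 ]
grip base corners z.05 [array([ 0.4459, -0.2445]), array([ 0.4548, -0.2597]), array([ 0.4689, -0.2517]), array([ 0.4589, -0.2392])]
stand top corners [array([ 0.4218, -0.2317]), array([ 0.4672, -0.344 ]), array([ 0.5109, -0.3233])]
plate corners side [array([0.5069, 0.0701]), array([0.5478, 0.0581]), array([ 0.5257, -0.0118]), array([0.4899, 0.0144])]
plate corners scene [array([ 0.5262, -0.0067]), array([0.4877, 0.0059]), array([0.5042, 0.0731]), array([0.5435, 0.0677])]
platter ellipse side ends [array([0.4454, 0.1436]), array([0.6336, 0.0812])]
```

arm_command --delta_rot '[[0, 0, -98], [0, 0, -98], [0, 0, -98], [0, 0, -98], [0, 0, -98], [0, 0, -98], [0, 0, -98], [0, 0, -98], [0, 0, -98], [0, 0, -98], [0, 0, -98], [0, 0, -98]]' --delta_pos '[[0.363, -0.254, 0.04], [0.363, -0.254, 0.04], [0.363, -0.254, 0.04], [0.363, -0.254, 0.04], [0.363, -0.254, 0.04], [0.363, -0.254, 0.04], [0.363, -0.254, 0.04], [0.363, -0.254, 0.04], [0.363, -0.254, 0.04], [0.363, -0.254, 0.04], [0.363, -0.254, 0.04], [0.363, -0.254, 0.04]]' --gripper '[-0.15, -0.15, -0.15, -0.15, -0.15, -0.15, -0.15, -0.15, -0.15, -0.15, -0.15, -0.15]' --grip_force 25

```text
time: 1.25
position: [0.4582, -0.2427, 0.182]
tool_rot: [0.618, 0.787, 0.001, -0.001]
ft_force: [-0.7, 0.1, 0.7]
grip_width: 0.0498
grip_force: 0.0
```

```bash
python3 - <<'E'
from h import *
import pickle
c=cam("wrist"); pickle.dump(c,open("w1.pkl","wb")); cv2.imwrite("pics/w1.png",c["pixels"])
E
```

```text
(no output)
```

View pics/w1.png

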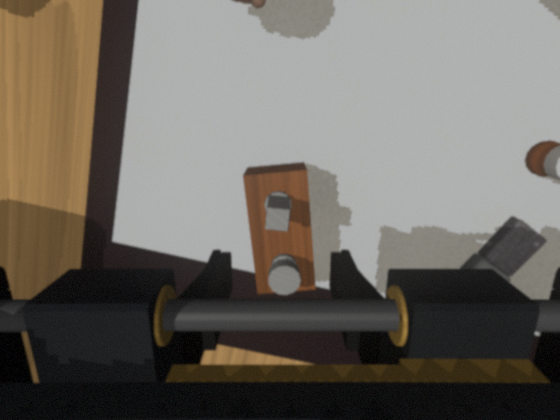

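The wrist picture shows the stand with pin top face ≈(278,219) above and the peg knob ≈(285,274) below, both between the finger lines.

```bash
python3 - <<'E'
from h import *
import pickle
np.set_printoptions(precision=4,suppress=True)
c=pickle.load(open("w1.pkl","rb")); im=c["pixels"]
hsv=cv2.cvtColor(im,cv2.COLOR_BGR2HSV)
g=hsv[...,2].astype(int)
m=((hsv[...,1]<60)&(g>120)).astype(np.uint8); m[:, :258]=0; m[:,300:]=0; m[:190]=0; m[240:]=0
n,l,st,ce=cv2.connectedComponentsWithStats(m)
for i in range(1,n):
    if st[i,4]<100: continue
    k=cv2.findContours((l==i).astype(np.uint8),0,1)[0][0]
    r=cv2.minAreaRect(k); P=np.array([plane(c,*p,.09)[:2] for p in cv2.boxPoints(r)])
    e=[(np.linalg.norm(P[j]-P[j-1]),np.degrees(np.arctan2(*(P[j]-P[j-1])[::-1]))) for j in range(4)]
    print(st[i],r,P.mean(0),e, plane(c,*ce[i],.09))
print(g[200:236:3,262:296:3])
print([plane(c,*p,.045)[:2] for p in [(245,172),(304,164),(316,288),(257,293)]])
E
```

```text
[264 201  25  30 462] ((275.4029235839844, 215.76173400878906), (24.542882919311523, 27.99422264099121), 4.39870548248291) [ 0.4535 -0.2441] [(np.float64(0.018997329259052075), np.float64(-170.94597658456414)), (np.float64(0.022453178393985983), np.float64(98.7317023048915)), (np.float64(0.01854087487675978), np.float64(9.17193923861063)), (np.float64(0.022493404078207112), np.float64(-80.10489697280318))] [ 0.4546 -0.2464  0.09  ]
[[123 115  94  68  68  68  70  66  68  77  90  90]
 [126 126  85  69  67  67  69  69  65  75  87  89]
 [123 126  87  76  71  71  68  66  65  71  88  90]
 [124 122 130 128 120 120 114 102 100  86  89  90]
 [125 119 130 133 133 128 131 130 128 101  87  88]
 [123 124 128 132 135 133 130 130 130  98  88  87]
 [121 126 134 133 130 132 134 130 127  92  88  88]
 [119 119 133 134 131 131 130 132 130 102 108  98]
 [118 122 131 133 133 132 131 130 134 114 127 124]
 [113 130 131 131 131 132 132 129 126 109 123 124]
 [112 123 117 116 116 119 122 124 122 110 125 125]
 [110 126 118 119 117 118 123 117 120 117 124 122]]
[array([ 0.4214, -0.2256]), array([ 0.4693, -0.2068]), array([ 0.5111, -0.3196]), array([ 0.4573, -0.3383])]
```

```bash
python3 - <<'E'
from h import *
cv2.imwrite("pics/w1c.png",crop(cv2.imread("pics/w1.png"),250,185,70,60,10))
E
```

```text
(no output)
```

View pics/w1c.png

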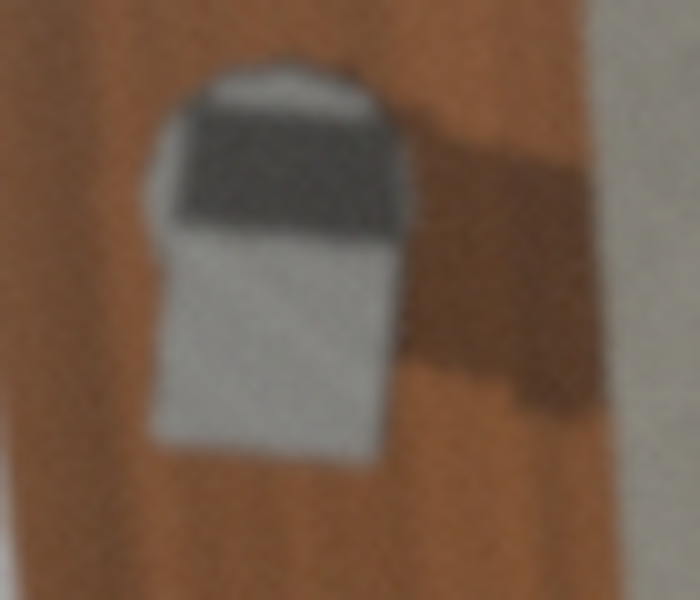

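The crop shows the grip's top face corners at ≈(267,207.5),(290,209),(288,231),(265,229).

```bash
python3 - <<'E'
from h import *
import pickle
c=pickle.load(open("w1.pkl","rb")); o=status.get_obs(); Q=R.from_quat(o["tool_rot"]).as_matrix()
P=np.array([plane(c,250+x/10-.5,185+y/10-.5,.09) for x,y in [(172,225),(403,242),(380,463),(150,443)]])
for j in range(4): d=P[j]-P[j-1]; print(np.linalg.norm(d),np.degrees(np.arctan2(d[1],d[0])))
m=P.mean(0); print(m,o["position"],"tool delta",Q.T@(m-o["position"]), "toolx yaw",np.degrees(np.arctan2(Q[1,0],Q[0,0])))
E
```

```text
0.017665521907781867 97.56296558151976
0.017592409878055857 9.345254980211744
0.01793889844998933 -81.51389527293425
0.017875047388238318 -171.55197830085228
[ 0.45537598 -0.24613901  0.09      ] [ 0.45730601 -0.24484454  0.18225781] tool delta [-0.00087407 -0.00215007  0.09225789] toolx yaw 103.94429969392216
```

arm_command --delta_rot '[[0, 0, 5.4], [0, 0, 5.4], [0, 0, 5.4], [0, 0, 5.4], [0, 0, 5.4], [0, 0, 5.4], [0, 0, 5.4], [0, 0, 5.4], [0, 0, 5.4], [0, 0, 5.4], [0, 0, 5.4], [0, 0, 5.4]]' --delta_pos '[[-0.001, -0.002, 0.03], [-0.001, -0.002, 0.07], [-0.001, -0.002, 0.11], [-0.001, -0.002, 0.126], [-0.001, -0.002, 0.126], [-0.001, -0.002, 0.126], [-0.001, -0.002, 0.126], [-0.001, -0.002, 0.126], [-0.001, -0.002, 0.126], [-0.001, -0.002, 0.126], [-0.001, -0.002, 0.126], [-0.001, -0.002, 0.126]]' --gripper '[-0.15, -0.15, -0.15, -0.15, -0.15, -0.15, 1, 1, 1, 1, 1, 1]' --grip_force 25

```text
time: 2.3
position: [0.455, -0.2494, 0.0572]
tool_rot: [0.658, 0.753, 0.0, 0.001]
ft_force: [1.1, -0.4, 1.2]
grip_width: 0.0181
grip_force: 1.5
```

arm_command --delta_rot '[[0, 0, 0], [0, 0, 0], [0, 0, 0], [0, 0, 0], [0, 0, 20], [0, 0, 20], [0, 0, 20], [0, 0, 20], [0, 0, 20], [0, 0, 20], [0, 0, 20], [0, 0, 20]]' --delta_pos '[[0, 0, 0], [0, 0, -0.02], [0, 0, -0.06], [0, 0, -0.1], [0.035, 0.012, -0.105], [0.07, 0.025, -0.105], [0.11, 0.04, -0.105], [0.15, 0.055, -0.105], [0.19, 0.07, -0.1], [0.225, 0.08, -0.095], [0.248, 0.089, -0.093], [0.248, 0.089, -0.093]]' --gripper '[1, 1, 1, 1, 1, 1, 1, 1, 1, 1, 1, 1]' --grip_force 35

```text
time: 3.3
position: [0.5089, 0.0136, 0.1489]
tool_rot: [0.777, 0.629, -0.0, -0.001]
ft_force: [0.9, 0.2, -0.3]
grip_width: 0.0176
grip_force: 35.0
```

```bash
python3 - <<'E'
from h import *
import pickle
print(status.get_obs())
c=cam("wrist"); pickle.dump(c,open("w2.pkl","wb")); cv2.imwrite("pics/w2.png",c["pixels"])
E
```

```text
{'time': 3.3, 'q': array([-0.19410363,  0.48267965,  1.79296498,  0.00217916,  0.86807191,
        0.01420735]), 'joint_velocities': array([-0.08300034, -0.007568  ,  0.00168743, -0.06320507, -0.00135105,
       -0.06846678]), 'joint_torque': array([ 1.16791751e+00, -3.71367824e+01, -1.27252096e+01,  2.63658771e-01,
        1.04172790e-02,  2.97547588e-01]), 'position': array([0.50888935, 0.01360526, 0.14886197]), 'tool_rot': array([ 7.77233864e-01,  6.29210380e-01, -4.26407194e-05, -1.34757261e-03]), 'ft_force': array([ 0.85859504,  0.22001859, -0.25402774]), 'moment': array([-0.01077059, -0.07954216,  0.00025011]), 'grip_force': 35.00110407359898, 'grip_width': 0.017582684168682906}
```

View pics/w2.png

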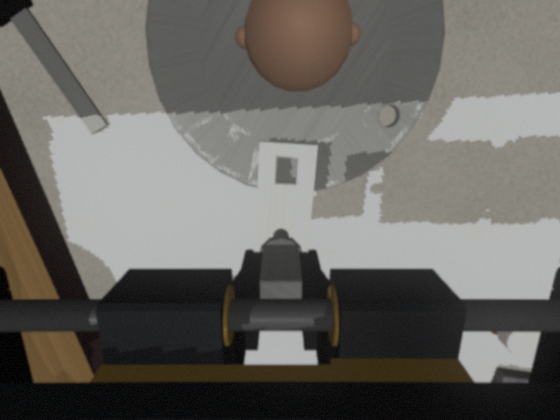

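The wrist view shows the slot at ≈(286,170), the platter's hole at ≈(389,115), the pin tip ≈(280,235), the painted head well inward.

```bash
python3 - <<'E'
from h import *
import pickle
np.set_printoptions(precision=4,suppress=True)
c=pickle.load(open("w2.pkl","rb")); im=c["pixels"]; o=status.get_obs(); Q=R.from_quat(o["tool_rot"]).as_matrix()
g=cv2.cvtColor(im,cv2.COLOR_BGR2GRAY).astype(int)
print(g[148:192:3,254:324:3])
print(g[226:246:2,268:296:2])
m=(g>160).astype(np.uint8); m=m[140:200,255:325]
k=max(cv2.findContours(1-m[10:,10:55] if 0 else (g[150:192,268:306]<150).astype(np.uint8),0,1)[0],key=cv2.contourArea)
r=cv2.minAreaRect(k+np.array([268,150])); print(r)
P=np.array([plane(c,*p,.069) for p in cv2.boxPoints(r)]); print(P, P.mean(0))
print("hole",plane(c,389,115,.055)); tip=plane(c,280,234,.105); print("tip",tip, "tool:",Q.T@(tip-o["position"]))
E
```

```text
[[142 139 174 179 179 181 179 181 179 178 179 179 179 180 180 179 181 180
  177 178 178 149  96  94]
 [148 154 179 180 180 180 180 180 179 179 179 179 179 180 180 180 180 178
  180 177 180 137  94  94]
 [170 166 180 179 179 179 179 177 176 177 178 178 180 181 180 178 179 178
  179 180 181 128  92  93]
 [162 168 179 179 178 180 181 169 126 126 133 140 151 164 168 177 181 181
  179 178 179 119  95  95]
 [164 169 180 181 180 181 180 165 102  97  97 100 113 132 136 176 180 180
  180 179 178 114  94  96]
 [171 167 179 180 179 179 181 161 101  96  95  97 105 133 138 178 179 179
  177 179 178 105  95  99]
 [164 149 180 181 180 181 180 158  99  95  99  96  96 131 141 177 181 179
  178 180 177 102  96  97]
 [152 147 179 180 181 179 179 153  97  94  98 100 108 131 142 178 181 181
  180 182 174 100  97  98]
 [139 147 180 179 180 182 180 146  99  94  97  97 118 133 144 179 179 182
  179 180 167  97  98  96]
 [137 148 180 181 181 180 181 143  98  99  98  98 105 133 146 180 182 181
  180 179 163  98  98  98]
 [140 154 179 181 180 180 178 139  99  97  99  98  99 102 144 181 180 179
  179 178 157  9
[... 616 characters left out ...]
68  66  66  67  87 159 179 179 178]
 [178 178 163  94  73  64  66  64  63  69 129 177 180 180]
 [174 168 137  80  66  65  65  67  66  66 102 161 170 177]
 [142 100  79  68  71  76  83  79  72  67  74  90 117 163]
 [ 89  80  83  89  93  97  99  96  94  89  83  80  77 114]
 [ 88  98  98  99  97  97  98  97  98  96  99  97  92  78]
 [ 84  84  84  84  84  84  84  86  82  84  83  84  85  78]]
((285.8716125488281, 170.05447387695312), (21.582887649536133, 27.19693374633789), 3.5763344764709473)
[[0.5088 0.0418 0.069 ]
 [0.5141 0.0603 0.069 ]
 [0.5285 0.0562 0.069 ]
 [0.5236 0.0377 0.069 ]] [0.5187 0.049  0.069 ]
hole [0.5976 0.0698 0.055 ]
tip [0.5077 0.0165 0.105 ] tool: [ 0.0049 -0.0023  0.0441]
```

arm_command --delta_rot '[[0, 0, 3.5], [0, 0, 3.5], [0, 0, 3.5], [0, 0, 3.5], [0, 0, 3.5]]' --delta_pos '[[0.015, 0.002, 0.01], [0.028, 0.004, 0.02], [0.028, 0.004, 0.02], [0.028, 0.004, 0.02], [0.028, 0.004, 0.02]]' --gripper '[1, 1, 1, 1, 1]'

```text
time: 3.77
position: [0.5193, 0.0338, 0.1297]
tool_rot: [0.798, 0.603, -0.0, 0.0]
ft_force: [0.5, -0.2, -1.1]
grip_width: 0.0176
grip_force: 35.0
```

```bash
cat >> h.py <<'E'
C0=np.array([.540,.126])
def hole(c,z=.055):
    """platter angle of the hole (deg, 0 under slot) by contrast of a small disc to its surround"""
    g=cv2.GaussianBlur(cv2.cvtColor(c["pixels"],cv2.COLOR_BGR2GRAY),(3,3),0).astype(float)
    def smp(p):
        u,v=proj(c,[*p,z]); u,v=int(round(u)),int(round(v))
        return g[v,u] if 0<=u<560 and 0<=v<420 else np.nan
    res=[]
    for a in range(0,360,2):
        t=np.radians(a-105.5); p=C0+.08*np.array([np.cos(t),np.sin(t)])
        ci=lambda r,n:np.array([smp(p+r*np.array([np.cos(k),np.sin(k)])) for k in np.linspace(0,6.28,n,False)])
        i=ci(.003,8); e=ci(.0075,16); q=ci(.0115,16)
        res.append((abs(i.mean()-np.median(q))-i.std()-np.std(q),a))
    res=[r for r in res if r[0]==r[0]]
    return sorted(res)[::-1][:3]
E
python3 - <<'E'
from h import *
import pickle
np.set_printoptions(precision=4,suppress=True)
print(hole(pickle.load(open("w2.pkl","rb"))))
o=status.get_obs(); print(o["position"],o["tool_rot"],o["ft_force"],o["time"])
c=cam("wrist"); pickle.dump(c,open("w3.pkl","wb")); cv2.imwrite("pics/w3.png",c["pixels"]); print(hole(c))
for n in ("scene","side","wrist"):
    t=status.get_obs()["time"]; c=cam(n); print(n,t,hole(c)); pickle.dump(c,open(n+"3.pkl","wb"))
E
```

```text
[(np.float64(47.402067955409194), 358), (np.float64(45.840395644465254), 0), (np.float64(17.865999301276837), 2)]
[0.5193 0.0338 0.1297] [ 0.798   0.6027 -0.0003  0.0001] [ 0.505 -0.217 -1.122] 3.7667
[(np.float64(52.32838201424687), 358), (np.float64(48.123842416897865), 0), (np.float64(28.548938227324133), 114)]
scene 3.8167 [(np.float64(24.495634100522953), 2), (np.float64(20.11540783096202), 4), (np.float64(9.375041450056408), 344)]
side 3.8667 [(np.float64(23.978579208528398), 182), (np.float64(11.49620653948736), 158), (np.float64(7.780947657900093), 184)]
wrist 3.9167 [(np.float64(50.577484659491006), 358), (np.float64(47.88482825566786), 0), (np.float64(20.292451351167635), 2)]
```

View pics/w3.png

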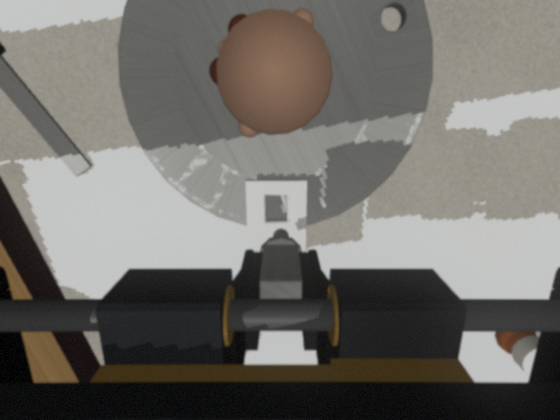

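The view shows the slot at ≈(276,208), the pin tip front edge ≈(280,229) just outward of it, and the hole at ≈(392,19).

```bash
sed -i 's/range(0,360,2)/range(26,336,2)/' h.py; python3 - <<'E'
from h import *
import pickle
np.set_printoptions(precision=4,suppress=True)
for n in ("w3","scene3","side3","wrist3"): print(n,hole(pickle.load(open(n+".pkl","rb")))[:2])
c=pickle.load(open("wrist3.pkl","rb")); o=status.get_obs(); Q=R.from_quat(o["tool_rot"]).as_matrix(); print(o["position"],o["ft_force"])
g=cv2.cvtColor(c["pixels"],cv2.COLOR_BGR2GRAY)
k=max(cv2.findContours((g[186:226,258:296]<150).astype(np.uint8),0,1)[0],key=cv2.contourArea)+np.array([258,186])
r=cv2.minAreaRect(k); s=plane(c,*r[0],.069); print(r,"slot",s,Q.T@(s-o["position"]))
for v in (229,231,234): t=plane(c,280.5,v,o["position"][2]-.044); print("tip front",v,Q.T@(t-o["position"]))
E
```

```text
w3 [(np.float64(28.548938227324133), 114), (np.float64(9.656185561507737), 68)]
scene3 [(np.float64(9.13227709038097), 68), (np.float64(7.53112532866891), 122)]
side3 [(np.float64(23.978579208528398), 182), (np.float64(11.49620653948736), 158)]
wrist3 [(np.float64(11.966233933668402), 68), (np.float64(6.029812224484861), 66)]
[0.5196 0.0341 0.13  ] [-0.0087 -0.3088  0.1816]
((274.82586669921875, 208.03964233398438), (27.07085418701172, 21.609703063964844), 86.633544921875) slot [0.5187 0.0492 0.069 ] [ 0.0143 -0.0051  0.061 ]
tip front 229 [ 0.0056 -0.0013  0.044 ]
tip front 231 [ 0.0043 -0.0013  0.044 ]
tip front 234 [ 0.0023 -0.0013  0.044 ]
```

arm_command --delta_rot '[[0, 0, 0], [0, 0, 0], [0, 0, 0], [0, 0, 0]]' --delta_pos '[[0.008, -0.003, 0.0], [0.0128, -0.0038, 0.006], [0.0128, -0.0038, 0.01], [0.0128, -0.0038, 0.01]]' --gripper '[1, 1, 1, 1]'

```text
time: 4.3
position: [0.5184, 0.049, 0.1186]
tool_rot: [0.797, 0.603, -0.001, -0.001]
ft_force: [-0.7, 0.5, -0.6]
grip_width: 0.0179
grip_force: 35.0
```

```bash
python3 - <<'E'
from h import *
import pickle
np.set_printoptions(precision=4,suppress=True)
o=status.get_obs(); print(o["position"],o["tool_rot"],o["ft_force"])
c=cam("wrist"); pickle.dump(c,open("w4.pkl","wb")); cv2.imwrite("pics/w4.png",crop(c["pixels"],210,190,140,90,5))
E
```

```text
[0.5184 0.049  0.1186] [ 0.7974  0.6034 -0.0008 -0.0007] [-0.6741  0.5087 -0.6354]
```

View pics/w4.png

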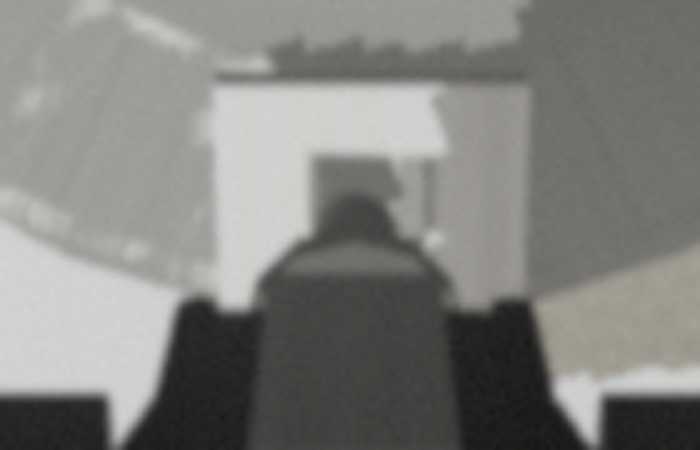

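The crop shows the slot (crop x 313–433, far edge y 157) with the pin tip (x 320–397, front edge y 193), about 2 mm left of the slot's middle.

```bash
python3 - <<'E'
from h import *
import pickle
np.set_printoptions(precision=4,suppress=True)
c=pickle.load(open("w4.pkl","rb")); o=status.get_obs(); Q=R.from_quat(o["tool_rot"]).as_matrix(); print(o["position"],o["ft_force"])
T=lambda x,y,z:Q.T@(plane(c,210+x/5-.5,190+y/5-.5,z)-o["position"])
print("plate edge",T(371.5,80,.069),"slot far edge",T(373,157,.069),"tip front",T(358,193,o["position"][2]-.044))
E
```

```text
[0.5187 0.0488 0.1188] [ 0.0171  0.1226 -0.9033]
plate edge [0.0196 0.0004 0.0498] slot far edge [0.0094 0.0007 0.0498] tip front [ 0.0066 -0.0013  0.044 ]
```

arm_command --delta_rot '[[0, 0, 0], [0, 0, 0], [0, 0, 0], [0, 0, 0], [0, 0, 0]]' --delta_pos '[[-0.001, 0.002, 0], [-0.001, 0.002, 0.003], [-0.001, 0.002, 0.008], [-0.001, 0.002, 0.013], [-0.001, 0.002, 0.013]]' --gripper '[1, 1, 1, 1, 1]'

```text
time: 4.77
position: [0.5201, 0.0469, 0.1054]
tool_rot: [0.798, 0.603, -0.001, -0.001]
ft_force: [0.4, 0.7, -1.8]
grip_width: 0.0172
grip_force: 35.0
```

```bash
cat >> h.py <<'E'
def rec(n,cams=("wrist",)):
    """frames with times, and the wrench averaged over them"""
    out=[];F=[]
    for i in range(n):
        for k in cams:
            o=status.get_obs(); F.append(o["ft_force"]); out.append((o["time"],k,cam(k)))
    F.append(status.get_obs()["ft_force"]); o=status.get_obs()
    print("t",round(o["time"],3),"pos",o["position"].round(4),"F",np.mean(F,0).round(2),"+-",np.std(F,0).round(2))
    return out
def unwrap(c,z):
    a=np.radians(np.arange(0,360,.5)-105.5)[None,:]; r=np.arange(.05,.097,.001)[:,None]
    p=np.stack([C0[0]+r*np.cos(a),C0[1]+r*np.sin(a),np.full(a.shape,z)+0*r],-1)
    P=c["pose"]; q=(p-P[:3,3])@P[:3,:3]; y=q[...,:2]/q[...,2:]; y=y*(1+c["k1"]*(y**2).sum(-1,keepdims=True))
    return cv2.remap(c["pixels"],(y[...,0]*c["fx"]+c["cx"]).astype(np.float32),(y[...,1]*c["fy"]+c["cy"]).astype(np.float32),cv2.INTER_LINEAR,borderValue=(255,0,255))
E
python3 - <<'E'
from h import *
import pickle
f=rec(3,("wrist","scene","side")); pickle.dump(f,open("f1.pkl","wb"))
rows=[]
for t,k,c in sorted(f,key=lambda x:x[1]): print(k,round(t,3),hole(c)[:3]); rows+= [unwrap(c,.055),np.zeros((6,720,3),np.uint8)]
cv2.imwrite("pics/u1.png",np.vstack(rows))
E
```

```text
t 5.217 pos [0.5211 0.0469 0.1067] F [-0.14  0.3  -0.64] +- [0.37 0.29 0.48]
scene 4.817 [(np.float64(6.509296202090436), 72), (np.float64(4.84851185429835), 74), (np.float64(1.3367231014983858), 244)]
scene 4.967 [(np.float64(5.641768717448912), 72), (np.float64(4.852294123952092), 74), (np.float64(1.0936720243097673), 264)]
scene 5.117 [(np.float64(6.270949781055929), 74), (np.float64(6.195799452740506), 72), (np.float64(0.6339745962155614), 128)]
side 4.867 [(np.float64(12.896133283613647), 160), (np.float64(10.520495930537496), 74), (np.float64(6.970759668268748), 186)]
side 5.017 [(np.float64(10.531174406422453), 74), (np.float64(10.103597516736784), 160), (np.float64(7.969170353113981), 204)]
side 5.167 [(np.float64(14.200271222269649), 186), (np.float64(10.738609943521702), 160), (np.float64(10.32586053029771), 184)]
wrist 4.767 [(np.float64(21.688021964261996), 74), (np.float64(19.196291815077295), 72), (np.float64(0.23305890929249462), 278)]
wrist 4.917 [(np.float64(31.629679328975243), 254), (np.float64(21.913717463463602), 74), (np.float64(19.04709278966549), 72)]
wrist 5.067 [(np.float64(29.390551540071638), 272), (np.float64(24.002919426512904), 74), (np.float64(18.894426903476617), 72)]
```

View pics/u1.png

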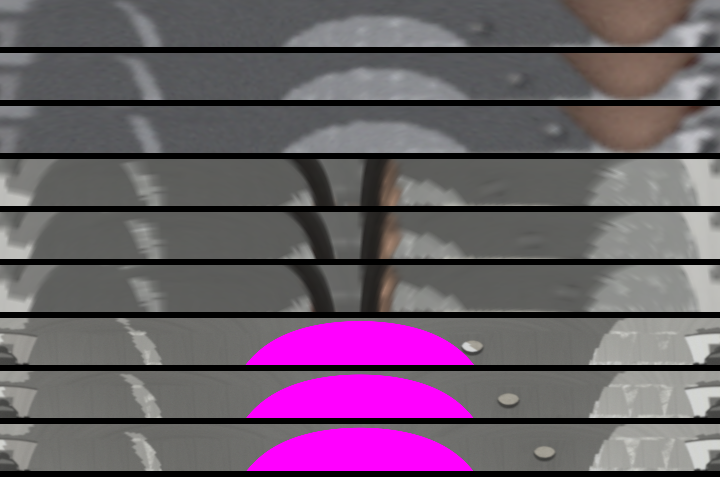

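arm_command --delta_rot '[[0, 0, 0], [0, 0, 0], [0, 0, 0], [0, 0, 0], [0, 0, 0], [0, 0, 0], [0, 0, 0], [0, 0, 0], [0, 0, 0], [0, 0, 0], [0, 0, 0], [0, 0, 0]]' --delta_pos '[[0, 0, 0], [0, 0, 0], [0, 0, 0], [0, 0, 0], [0, 0, 0], [0, 0, 0], [0, 0, 0], [0, 0, 0], [0, 0, 0.002], [0, 0, 0.005], [0, 0, 0.008], [0, 0, 0.01]]' --gripper '[1, 1, 1, 1, 1, 1, 1, 1, 1, 1, 1, 1]'

```text
time: 6.22
position: [0.5212, 0.0468, 0.0962]
tool_rot: [0.798, 0.603, 0.0, 0.0]
ft_force: [0.6, 0.1, 0.9]
grip_width: 0.0175
grip_force: 35.0
```

```bash
cat >> h.py <<'E'
def track(f):
    for t,k,c in f:
        if k!="wrist": continue
        r=[(round(float(s)),a) for s,a in hole(c,.052) if not(66<=a<=78) and s>8]
        print(round(t,3),r)
E
python3 - <<'E'
from h import *
f=rec(6); track(f)
E
```

```text
t 6.517 pos [0.5214 0.0468 0.0967] F [ 0.76 -0.89  0.63] +- [0.49 0.54 0.16]
6.217 [(42, 46), (33, 48)]
6.267 [(45, 50), (23, 48)]
6.317 [(45, 52), (44, 54)]
6.367 [(49, 56), (37, 54), (29, 58)]
6.417 [(50, 58), (31, 60)]
6.467 [(32, 60), (27, 62)]
```

arm_command --delta_rot '[[0, 0, 0], [0, 0, 0], [0, 0, 0], [0, 0, 0], [0, 0, 0], [0, 0, 0], [0, 0, 0], [0, 0, 0], [0, 0, 0], [0, 0, 0], [0, 0, 0], [0, 0, 0]]' --delta_pos '[[0, 0, 0], [0, 0, 0], [0, 0, 0], [0, 0, 0], [0, 0, 0], [0, 0, 0], [0, 0, 0], [0, 0, 0], [0, 0, 0], [0, 0, 0], [0, 0, 0], [0, 0, 0]]' --gripper '[1, 1, 1, 1, 1, 1, 1, 1, 1, 1, 1, 1]'

```text
time: 7.52
position: [0.521, 0.0469, 0.0966]
tool_rot: [0.798, 0.603, 0.0, 0.0]
ft_force: [1.3, -0.3, 0.7]
grip_width: 0.0173
grip_force: 35.0
```

```bash
python3 - <<'E'
from h import *
f=rec(2); track(f)
E
```

```text
t 7.617 pos [0.521  0.0469 0.0966] F [ 0.74 -0.18  0.55] +- [0.5  0.53 0.51]
7.517 [(48, 116), (45, 118)]
7.567 [(46, 118)]
```

arm_command --delta_rot '[[0, 0, 0], [0, 0, 0], [0, 0, 0], [0, 0, 0], [0, 0, 0], [0, 0, 0], [0, 0, 0], [0, 0, 0], [0, 0, 0], [0, 0, 0], [0, 0, 0], [0, 0, 0]]' --delta_pos '[[0, 0, 0], [0, 0, 0], [0, 0, 0], [0, 0, 0], [0, 0, 0], [0, 0, 0], [0, 0, 0], [0, 0, 0], [0, 0, 0], [0, 0, 0], [0, 0, 0], [0, 0, 0]]' --gripper '[1, 1, 1, 1, 1, 1, 1, 1, 1, 1, 1, 1]'

```text
time: 8.62
position: [0.5209, 0.0469, 0.0966]
tool_rot: [0.798, 0.603, -0.0, -0.0]
ft_force: [1.3, -0.3, 0.2]
grip_width: 0.018
grip_force: 35.0
```

arm_command --delta_rot '[[0, 0, 0], [0, 0, 0], [0, 0, 0], [0, 0, 0], [0, 0, 0], [0, 0, 0], [0, 0, 0], [0, 0, 0], [0, 0, 0], [0, 0, 0], [0, 0, 0], [0, 0, 0]]' --delta_pos '[[0, 0, 0], [0, 0, 0], [0, 0, 0], [0, 0, 0], [0, 0, 0], [0, 0, 0], [0, 0, 0], [0, 0, 0], [0, 0, 0], [0, 0, 0.001], [0, 0, 0.0015], [0, 0, 0.0015]]' --gripper '[1, 1, 1, 1, 1, 1, 1, 1, 1, 1, 1, 1]'

```text
time: 9.62
position: [0.5211, 0.0469, 0.095]
tool_rot: [0.798, 0.603, 0.0, 0.0]
ft_force: [0.6, -0.2, 0.6]
grip_width: 0.0177
grip_force: 35.0
```

```bash
python3 - <<'E'
from h import *
f=rec(5); track(f)
E
```

```text
t 9.867 pos [0.5211 0.0469 0.0951] F [ 1.03 -0.11  1.29] +- [0.35 0.4  0.49]
9.617 []
9.667 []
9.717 []
9.767 []
9.817 []
```

arm_command --delta_rot '[[0, 0, 0], [0, 0, 0], [0, 0, 0], [0, 0, 0], [0, 0, 0], [0, 0, 0]]' --delta_pos '[[0, 0, 0], [0, 0, 0], [0, 0, 0], [0, 0, 0], [0, 0, 0], [0, 0, 0]]' --gripper '[1, 1, 1, 1, 1, 1]'

```text
time: 10.37
position: [0.5209, 0.0469, 0.0951]
tool_rot: [0.798, 0.603, -0.0, 0.0]
ft_force: [1.5, -0.7, 2.1]
grip_width: 0.0179
grip_force: 35.0
```

```bash
python3 - <<'E'
from h import *
f=rec(4); track(f)
E
```

```text
t 10.567 pos [0.5209 0.0469 0.0951] F [ 1.24 -0.5   1.03] +- [0.25 0.31 0.61]
10.367 []
10.417 [(10, 242)]
10.467 [(20, 244)]
10.517 [(25, 244)]
```

arm_command --delta_rot '[[0, 0, 0], [0, 0, 0], [0, 0, 0], [0, 0, 0], [0, 0, 0], [0, 0, 0], [0, 0, 0], [0, 0, 0], [0, 0, 0], [0, 0, 0], [0, 0, 0], [0, 0, 0]]' --delta_pos '[[0, 0, 0], [0, 0, 0], [0, 0, 0], [0, 0, 0], [0, 0, 0], [0, 0, 0], [0, 0, 0], [0, 0, 0], [0, 0, 0], [0, 0, 0], [0, 0, 0], [0, 0, 0]]' --gripper '[1, 1, 1, 1, 1, 1, 1, 1, 1, 1, 1, 1]'

```text
time: 11.57
position: [0.5209, 0.0469, 0.095]
tool_rot: [0.798, 0.603, -0.0, -0.0]
ft_force: [1.6, -0.2, 0.9]
grip_width: 0.0177
grip_force: 35.0
```

```bash
python3 - <<'E'
from h import *
f=rec(3); track(f)
E
```

```text
t 11.717 pos [0.5209 0.0469 0.0951] F [ 1.31 -0.18  1.33] +- [0.28 0.03 0.49]
11.567 [(12, 268)]
11.617 []
11.667 []
```

arm_command --delta_rot '[[0, 0, 0], [0, 0, 0], [0, 0, 0], [0, 0, 0], [0, 0, 0], [0, 0, 0], [0, 0, 0], [0, 0, 0], [0, 0, 0], [0, 0, 0], [0, 0, 0], [0, 0, 0]]' --delta_pos '[[0, 0, 0], [0, 0, 0], [0, 0, 0], [0, 0, 0], [0, 0, 0], [0, 0, 0], [0, 0, 0], [0, 0, 0], [0, 0, 0], [0, 0, 0], [0, 0, 0], [0, 0, 0]]' --gripper '[1, 1, 1, 1, 1, 1, 1, 1, 1, 1, 1, 1]'

```text
time: 12.72
position: [0.521, 0.0469, 0.0951]
tool_rot: [0.798, 0.603, 0.0, 0.0]
ft_force: [1.6, 0.1, 0.5]
grip_width: 0.0178
grip_force: 35.0
```

arm_command --delta_rot '[[0, 0, 0], [0, 0, 0], [0, 0, 0], [0, 0, 0], [0, 0, 0], [0, 0, 0], [0, 0, 0], [0, 0, 0], [0, 0, 0], [0, 0, 0]]' --delta_pos '[[0, 0, 0], [0, 0, 0], [0, 0, 0], [0, 0, 0], [0, 0, 0], [0, 0, 0], [0, 0, 0], [0, 0, 0], [0, 0, 0.0003], [0, 0, 0.0005]]' --gripper '[1, 1, 1, 1, 1, 1, 1, 1, 1, 1]'

```text
time: 13.55
position: [0.521, 0.0469, 0.0946]
tool_rot: [0.798, 0.603, 0.0, 0.0]
ft_force: [1.9, -0.9, 1.1]
grip_width: 0.0178
grip_force: 35.0
```

```bash
python3 - <<'E'
from h import *
f=rec(6); track(f); cv2.imwrite("pics/u2.png",np.vstack([unwrap(c,.052)[:, 480:] for t,k,c in f[::5]]))
E
```

```text
t 13.85 pos [0.521  0.0469 0.0946] F [ 1.39 -0.27  1.29] +- [0.35 0.33 0.44]
13.55 []
13.6 []
13.65 []
13.7 []
13.75 []
13.8 []
```

arm_command --delta_rot '[[0, 0, 0], [0, 0, 0], [0, 0, 0], [0, 0, 0], [0, 0, 0], [0, 0, 0], [0, 0, 0], [0, 0, 0], [0, 0, 0], [0, 0, 0], [0, 0, 0], [0, 0, 0]]' --delta_pos '[[0, 0, 0], [0, 0, 0], [0, 0, 0], [0, 0, 0], [0, 0, 0], [0, 0, 0], [0, 0, 0], [0, 0, 0], [0, 0, 0], [0, 0, 0], [0, 0, 0], [0, 0, 0]]' --gripper '[1, 1, 1, 1, 1, 1, 1, 1, 1, 1, 1, 1]'

```text
time: 14.85
position: [0.5209, 0.0469, 0.0945]
tool_rot: [0.798, 0.603, -0.0, 0.0]
ft_force: [0.9, -0.4, 1.2]
grip_width: 0.0176
grip_force: 35.0
```

```bash
python3 - <<'E'
from h import *
f=rec(4); cv2.imwrite("pics/u3.png",f[0][2]["pixels"])
a,b=cv2.imread("pics/u2.png")[:47],unwrap(f[-1][2],.052)[:,480:]
for nm,z in (("t13.8",cv2.imread("pics/u2.png")[47:]),("now",b)):
    d=cv2.absdiff(z,a).max(2).astype(float)[24:37]; s=cv2.blur(d,(9,13))[6]
    print(nm,[(240+i//2,round(v)) for i,v in enumerate(s) if i%8==0 and v>8])
E
```

```text
t 15.05 pos [0.521  0.0469 0.0946] F [ 1.08 -0.43  1.44] +- [0.56 0.57 0.41]
t13.8 [(304, 17), (308, 26), (312, 54), (316, 20), (320, 50), (324, 23), (328, 19), (340, 16), (344, 10)]
now [(304, 14), (308, 20), (312, 56), (316, 56), (320, 19), (324, 13), (328, 16), (332, 55), (336, 53), (340, 24)]
```

arm_command --delta_rot '[[0, 0, 0], [0, 0, 0], [0, 0, 0], [0, 0, 0], [0, 0, 0], [0, 0, 0], [0, 0, 0], [0, 0, 0], [0, 0, 0], [0, 0, 0], [0, 0, 0], [0, 0, 0]]' --delta_pos '[[0, 0, 0], [0, 0, 0], [0, 0, 0], [0, 0, 0], [0, 0, 0], [0, 0, 0], [0, 0, 0], [0, 0, 0], [0, 0, 0], [0, 0, 0], [0, 0, 0], [0, 0, 0]]' --gripper '[1, 1, 1, 1, 1, 1, 1, 1, 1, 1, 1, 1]'

```text
time: 16.05
position: [0.5209, 0.0469, 0.0945]
tool_rot: [0.798, 0.603, 0.0, -0.0]
ft_force: [1.5, -0.7, 1.7]
grip_width: 0.0173
grip_force: 35.0
```

arm_command --delta_rot '[[0, 0, 0], [0, 0, 0], [0, 0, 0], [0, 0, 0], [0, 0, 0], [0, 0, 0], [0, 0, 0], [0, 0, 0], [0, 0, 0], [0, 0, 0]]' --delta_pos '[[0, 0, 0], [0, 0, 0], [0, 0, 0], [0, 0, 0], [0, 0, 0], [0, 0, 0], [0, 0, 0], [0, 0, 0], [0, 0, 0], [0, 0, 0]]' --gripper '[1, 1, 1, 1, 1, 1, 1, 1, 1, 1]'

```text
time: 16.88
position: [0.5204, 0.047, 0.0944]
tool_rot: [0.798, 0.603, -0.0, -0.001]
ft_force: [0.8, 0.2, -1.6]
grip_width: 0.0176
grip_force: 35.0
```

```bash
python3 - <<'E'
from h import *
f=rec(6); cv2.imwrite("pics/w5.png",f[-1][2]["pixels"]); track(f)
E
```

```text
t 17.183 pos [0.5209 0.0468 0.0945] F [ 1.08 -0.69 -0.24] +- [0.87 0.66 0.87]
16.883 []
16.933 []
16.983 []
17.033 []
17.083 []
17.133 []
```

arm_command --delta_rot '[[0, 0, 0], [0, 0, 0], [0, 0, 0], [0, 0, 0], [0, 0, 0]]' --delta_pos '[[0, 0, 0.002], [0, 0, 0.004], [0, 0, 0.006], [0, 0, 0.008], [0, 0, 0.008]]' --gripper '[1, 1, 1, 1, 1]'

```text
time: 17.6
position: [0.5206, 0.0469, 0.0861]
tool_rot: [0.798, 0.603, -0.0, -0.0]
ft_force: [0.8, -0.8, -0.3]
grip_width: 0.0179
grip_force: 35.0
```

```bash
python3 - <<'E'
from h import *
f=rec(5); track(f)
E
```

```text
t 17.85 pos [0.521  0.0469 0.0866] F [ 1.07 -0.89  0.42] +- [0.57 0.28 0.39]
17.6 []
17.65 []
17.7 []
17.75 []
17.8 []
```

arm_command --delta_rot '[[0, 0, 0], [0, 0, 0], [0, 0, 0], [0, 0, 0], [0, 0, 0], [0, 0, 0]]' --delta_pos '[[0, 0, 0.002], [0, 0, 0.004], [0, 0, 0.005], [0, 0, 0.0055], [0, 0, 0.006], [0, 0, 0.006]]' --gripper '[1, 1, 1, 1, 1, 1]'

```text
time: 18.35
position: [0.5209, 0.0469, 0.0812]
tool_rot: [0.798, 0.603, 0.0, 0.0]
ft_force: [0.5, -1.6, 5.0]
grip_width: 0.0179
grip_force: 35.0
```

```bash
python3 - <<'E'
from h import *
f=rec(4)
E
```

```text
t 18.55 pos [0.5209 0.0469 0.0812] F [ 0.14 -1.48  5.85] +- [0.51 0.32 0.47]
```

arm_command --delta_rot '[[0, 0, 0], [0, 0, 0], [0, 0, 0], [0, 0, 0], [0, 0, 0], [0, 0, 0], [0, 0, 0], [0, 0, 0], [0, 0, 0], [0, 0, 0]]' --delta_pos '[[0, 0, 0], [0, 0, 0], [0, 0, 0], [0, 0, 0], [0, 0, -0.01], [0, 0, -0.03], [0, 0, -0.06], [0, 0, -0.09], [0, 0, -0.11], [0, 0, -0.11]]' --gripper '[0.1, 0.1, 0.1, 0.1, 0.1, 0.1, 0.1, 0.1, 0.1, 0.1]'

```text
time: 19.38
position: [0.5239, 0.0467, 0.1955]
tool_rot: [0.798, 0.603, 0.004, 0.003]
ft_force: [-0.0, 0.3, 0.7]
grip_width: 0.0392
grip_force: 0.0
```

```bash
python3 - <<'E'
from h import *
f=rec(2,("wrist","side","scene")); 
g=[x[2]["pixels"] for x in f]
print([round(float(cv2.absdiff(g[i],g[i+3]).mean()),2) for i in range(3)])
cv2.imwrite("pics/fin.png",np.hstack([cv2.resize(g[3],(400,300)),crop(g[4],215,165,100,75,4)]))
E
```

```text
t 19.683 pos [0.5198 0.047  0.1893] F [-0.11 -0.23 -0.19] +- [0.49 0.71 0.51]
[5.8, 1.01, 2.69]
```

View pics/fin.png

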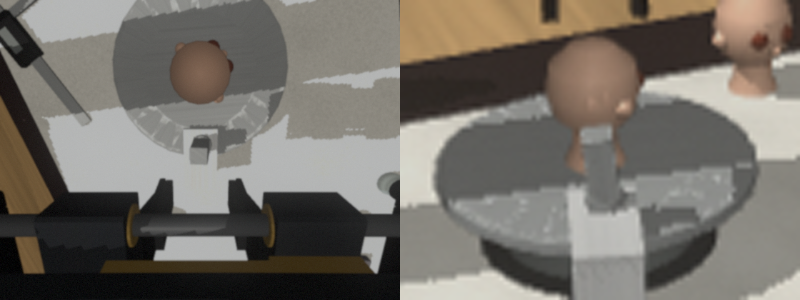

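The pin stands upright in the bracket with its collar on the plate, and the gripper is clear. I'll check that the platter is still, then hand in.

```bash
python3 - <<'E'
from h import *
from rig import robot
f=rec(7,("side",))
u=[unwrap(x[2],.055) for x in f]; d=[cv2.absdiff(u[0],u[i]).mean() for i in (1,6)]
a,b=(cv2.absdiff(f[0][2]["pixels"][170:235,215:315],f[i][2]["pixels"][170:235,215:315]).mean() for i in (1,6))
print(d,a,b)
if b<1.3*a+.3: print(robot.hand_in())
E
```

```text
t 20.033 pos [0.5208 0.0469 0.1902] F [ 0.22  0.22 -0.11] +- [0.38 0.63 0.4 ]
[np.float64(1.2131895193065405), np.float64(1.1845350669818755)] 0.8668205128205129 0.8852820512820513
the job is handed in; nothing more can be done
None
```

The job is handed in: I slowed the platter to about 0.2 rad/s, let the pin drop into its hole, pushed it home and let go. The platter stood still in the last check, taken over about 0.3 s at 20 s on the robot's clock.

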